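# Hold a bearing ball to the bench loupe

### The arm

A 6-joint arm with a two-finger parallel gripper is mounted at the origin on the work surface. World frame = base frame: x ahead of the robot, y to its left, z up, the work surface at z = 0. Lengths are in mm, angles in rad, forces in N, time in s.
With the tool pointing down it reaches from about 275 to 775 mm from the base axis. Payload 14.6 kg.
Tool frame: the origin (TCP) lies midway between the tips of the shut fingers; the grasp point (between the pads) lies 19 mm behind it; z points along the fingers, y is the line along which they close (so a half turn about z gives the same grasp; the last joint's range is limited). The gripper opens to 85 mm and grips with 20 to 120 N. Pads are 22 mm wide; open, the fingers measure 114 mm over their backs; the gripper's body (76 mm by 85 mm) begins 54 mm behind the grasp point. The pads swing forward as they close: fully open they stand 13 mm farther back than shut.
Start: joints at [-1.331, 0.263, -0.048, 1.259, 0, 1.415], TCP at [201.922, -484.619, 210.778] pointing down, gripper open.
Joint ranges: [-2.65, 2.65], [-0.89, 1.7], [-1.18, 1.37], [-2.13, 2.11], [-1.35, 1.29], [-3.14, 3.14]. Speed limits (rad/s): [1.89, 1.89, 2.57, 2.79, 3.14, 3.14].

### API

Orientations are given as a rotation vector (axis times angle).
In Python, from station import r, eyes, ticket gives the robot as it stands. The module is installed in compiled form; this text tells all that it offers.
- The arm moves only by the tool step_arm, never from a script. Its arguments are lists of equal length, an entry for each row: "delta_rot": the turn, a rotation vector about the tool's x, y, z in units of 10 degrees (1.0 is 10 degrees), a list of three; "travel": the shift along the tool's x, y, z in units of 25 mm (1.0 is 25 mm), a list of three; "jaw": the opening, from 0 (shut) to 1 (fully open). In form: {"delta_rot": [[wx, wy, wz], ...], "travel": [[dx, dy, dz], ...], "jaw": [jaw, ...]}. A call has 1 to 12 rows; each row shifts and turns the commanded pose from where the row before left it, along the tool's axes as they then stand; what a row does not reach is not made up. A row lasts 1/8 s, in which the tool goes at most 62.5 mm and 10.7 degrees, less where a joint would pass 70% of its speed; a pose out of reach is approached as far as the arm can. A call is refused whole if a number of a shift passes 1 or a number of a turn 1, either way. A call with a gripper value outside its range is refused whole. The fingers move at their own pace and stop on an object; "force" is the grip in N (left out, the last holds). Time passes only in rows, so rows that do not move let the fingers close. It gives the time, the measured TCP pose, the force, the opening and the grip force at its end, in the units of the state.
- r.get_obs(): the state, without advancing time (a new reading comes with each control period).
- eyes.get_image(name): name is "side" or "top"; returns a dict with "pixels" (420x560x3 uint8, red, green, blue), "K" (3x3 intrinsics, pixels), "R" (3x3) and "t" (3): a world point X has camera coordinates R X + t. Camera axes: x right, y down, z forward; pixel columns grow to the right and rows downward; lengths in mm; the calibration is good to about 2 mm. A picture is of the moment at which its call begins. There is no depth.
- ticket.close_job(): hands the job in; it is judged then, once.
The state is a dict: "time": time; "joint_pos": joint angles; "joint_velocities": joint speeds; "joint_torque": joint torques, N m; "position": TCP position; "orientation": TCP orientation; "force": force on the tool from outside, world axes, zero at the start; "torque": the same for the moment, N m; "opening": finger opening in mm; "grip_force": force on a finger pad.
Only numpy, scipy, OpenCV 4.12 (cv2) and the standard library are available. Lean on these libraries where they do the work, as an engineer would, in place of code of your own. Each camera call takes 0.05 s, during which the arm holds its last target. There are 200 camera calls.

### The job

Pick up the small wooden tray that has the steel ball in it and carry it, without letting the ball leave its pocket, to the bench loupe. Finish while still holding it in the air there, level and still: the ball straight above the round black spot of the loupe's base plate, at the height of the middle of the lens, and the tray turned so that its open end (the one without wall and tab) squarely faces the lens. Leave the empty tray and the other things on the bench where they are, keep the held tray off the loupe, and never touch the ball with the fingers.

Things in the scene. Friction and masses are not known exactly. Their poses are not given: they have to be found in the camera images.
- tray: Wooden tray with the ball, about 0.12 kg. Floor block 80 x 44 x 10 mm; 4 mm walls up to 24 mm on both long sides (flat outer faces 44 mm apart: grip here) and across one end; the other end is open. A tab 16 mm wide sticks out 24 mm from the walled end. Origin: underside, below the pocket, near the centre of mass; x to the open end, z up. Flat on the bench at the start, in either of two places.
- tray_pocket (a point): Point of that tray 17 mm straight above its origin: the ball's centre when it lies in the middle of the round pocket (16 mm across, 2 mm deep) in the middle of the floor. The ball rolls out if the tray tips past about 35 degrees or is jerked.
- tray_open (a point): Point of that tray at the middle of its open end, 40 mm along x from the pocket and 17 mm above the underside.
- ball: Loose polished steel ball, 18 mm in diameter, 24 g, in the tray's pocket with about 2 mm of play; its top is 26 mm above the tray's underside, 2 mm above the walls. Its axes and origin turn with it: use ball_center.
- ball_center (a point): Centre of the ball.
- stand: Bench loupe, fixed. Aluminium base plate 210 x 80 x 8 mm (x = -45 to 165 mm) with a black spot 20 mm across and a thin black line from it towards the lens; at the far end a steel post carries a round black lens housing, 50 mm across, 34 mm long, axis level at 140 mm, top at 165 mm, face at x = 110 mm. Origin: on the bench below the middle of the spot; x towards the lens, z up.
- stand_focus (a point): Point straight above the middle of the spot at the height of the lens axis, 140 mm above the bench: where the ball is to be held. Axes as the stand.
- stand_lens (a point): Middle of the lens face, 110 mm from stand_focus along the stand's x, at the same height.
- spare: Bystander: empty wooden tray of the same make, no ball. Same size and axes as the tray with the ball.
- holder: Bystander: turned wooden case holder, a hollow round cup 48 mm across the foot and 34 mm high. Origin under its centre.
- eyeglass: Bystander: black watchmaker's eyeglass standing on its wide end, 36 mm across, 30 mm high. Origin under its centre.
- driver: Bystander: screwdriver lying on the bench, 130 mm long, handle to its -x.
Not all that is in view belongs to the job. Leave any blue look-alike of the tray alone.

How it is judged (in metres and radians):
On the way:
1. the tray is lifted clear of the bench in the fingers, the ball in its pocket (contact force between the fingers and tray above 1 N and distance between ball_center and tray_pocket below 0.0065 m and height (world z) of tray above 0.04 m), for 0.2 s.
At the end, for the whole second after the job is handed in: Tray held by the fingers alone (over 1 N), off the loupe; ball untouched in its pocket (6.5 mm); pocket within 15 mm sideways and 20 mm in height of the point over the spot at lens height; open end to the lens within 0.2 rad; level within 0.1 rad; still (0.02 m/s, 0.15 rad/s) (contact force between the fingers and tray above 1 N and distance between ball_center and tray_pocket below 0.0065 m and horizontal distance between tray_pocket and stand_focus below 0.015 m and z of tray_pocket in the frame of stand_focus between -0.02 and 0.02 m and angle between the x axis of tray and the x axis of stand, either way round below 0.2 rad and x of tray_open in the frame of stand_focus above 0.02 m and angle between tray's own z axis and vertical below 0.1 rad and contact force between tray and stand below 0.1 N and contact force between the fingers and ball below 0.1 N and linear speed of tray below 0.02 m/s and angular speed of tray below 0.15 rad/s); the arm keeps its last pose, push and grip.
It fails at once if the fingers touch the ball (contact force between the fingers and ball above 0.2 N).
It fails at once if the ball leaves its pocket (distance between ball_center and tray_pocket above 0.009 m).
It fails at once if the empty tray or another thing on the bench is moved by more than 20 mm (distance of any of spare, holder, eyeglass, driver from where it was at the start of the episode above 0.02 m).
It also fails if it takes over 51 s, if anything falls off the work surface, if the arm or the gripper's body presses on something with over 40 N, if the wrist force passes 120 N, or if a joint passes its speed limit or range.

## Working session

There is one attempt and no reset: what is moved stays moved. The work goes in short steps, Python scripts to look and compute and a tool call to move; the robot and the scene stay as the last step left them, time stands still between calls to the robot, and variables do not carry over. Pictures are saved under pics/ and viewed, at most 10 in all, crops included, and the job is handed in when it is done.

Besides the shell and the picture viewer there is one more tool, called as name(argument=value, ...), one argument or row to a line, values as JSON. step_arm: Moves the arm, as the interface text tells. Its arguments: {"type":"object","properties":{"delta_rot":{"type":"array"},"travel":{"type":"array"},"jaw":{"type":"array"},"force":{"type":"number"}},"required":["delta_rot","travel","jaw"]}

```bash
mkdir -p pics
python3 - <<'E'
from station import r,eyes
import cv2,pickle
o=r.get_obs();print(o['time'],o['position'],o['orientation'],o['opening'],o['force'])
d={n:eyes.get_image(n) for n in('top','side')}
pickle.dump(d,open('im0.pkl','wb'))
for n in d:
    cv2.imwrite(f'pics/{n}0.png',cv2.cvtColor(d[n]['pixels'],cv2.COLOR_RGB2BGR));print(d[n]['K'],d[n]['R'],d[n]['t'])
E
```

```text
0.0 [ 201.82842958 -484.30492898  210.32720069] [-3.07953769e+00 -6.15808733e-01  6.66656668e-05] 85.28524685236157 [ 1.15875707  0.63610867 -0.63445294]
[[435.20346027   0.         280.03223792]
 [  0.         435.20346027 203.66063286]
 [  0.           0.           1.        ]] [[ 0.0240236  -0.99969302  0.00606097]
 [-0.99785254 -0.02434803 -0.060807  ]
 [ 0.0609359  -0.00458715 -0.99813114]] [ -66.64513441  506.83546842 1009.01909284]
[[424.68604937   0.         290.11963961]
 [  0.         424.68604937 210.662099  ]
 [  0.           0.           1.        ]] [[-0.74842385 -0.66321509 -0.00273596]
 [-0.42742567  0.48548669 -0.76263357]
 [ 0.50711837 -0.56960373 -0.64682497]] [351.66326309 337.71408444 842.02380079]
```

View pics/top0.png

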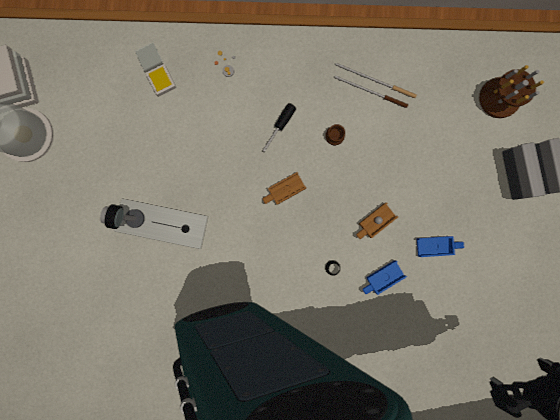

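View pics/side0.png

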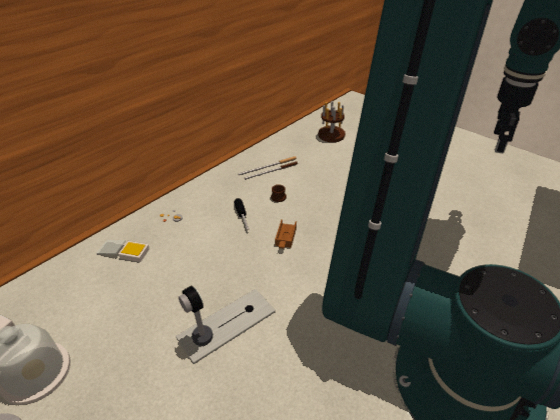

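The top view shows the ball tray at about (377,220) with its tab at (359,235). The empty tray is at (285,188), the loupe's spot at (185,229) and its lens at about (113,215). In the side view the arm hides the ball tray, and the loupe's spot is at (249,309).

```bash
cat > h.py <<'E'
import numpy as np,cv2
def ray(im,uv):
    R,t,K=im['R'],np.array(im['t']),im['K']
    return -R.T@t, R.T@np.linalg.inv(K)@np.array([uv[0],uv[1],1.])
def plane(im,uv,z):
    c,d=ray(im,uv); return c+d*(z-c[2])/d[2]
def tri(ims,uvs):
    A=np.zeros((3,3));b=np.zeros(3)
    for im,uv in zip(ims,uvs):
        c,d=ray(im,uv);d=d/np.linalg.norm(d);P=np.eye(3)-np.outer(d,d);A+=P;b+=P@c
    return np.linalg.solve(A,b)
def proj(im,X):
    p=im['K']@(im['R']@np.array(X,float)+im['t']);return p[:2]/p[2]
def blobs(m,mn=15):
    n,l,s,c=cv2.connectedComponentsWithStats(m.astype(np.uint8));return [(i,s[i],c[i],l) for i in range(1,n) if s[i][4]>=mn]
def crop(im,u0,u1,v0,v1,k):
    return cv2.resize(cv2.cvtColor(im['pixels'][v0:v1,u0:u1],cv2.COLOR_RGB2BGR),None,fx=k,fy=k,interpolation=cv2.INTER_NEAREST)
E
python3 - <<'E'
import pickle;from h import *
d=pickle.load(open('im0.pkl','rb'));T,S=d['top'],d['side']
a=crop(T,345,405,195,245,6);b=crop(T,95,215,190,255,6)
b=cv2.resize(b,(720,390))
a=cv2.resize(a,(360,300)); p=np.zeros((600,720,3),np.uint8)
p[:300,:360]=a; c=crop(S,175,280,280,360,3);p[:240,400:400+315]=c; p[300:600,:554]=cv2.resize(b,(554,300))
cv2.imwrite('pics/c1.png',p)
# wood masks
for n,im in d.items():
    hsv=cv2.cvtColor(im['pixels'],cv2.COLOR_RGB2HSV);h,s,v=cv2.split(hsv)
    m=(h>5)&(h<20)&(s>130)&(v>60)
    for i,st,ce,l in blobs(m,60): 
        if st[4]<5000:
            r=cv2.minAreaRect(np.argwhere(l==i)[:,::-1].astype(np.float32)); print(n,st,ce.round(1),r, plane(im,r[0],12).round(1))
    m=(v<60)
    for i,st,ce,l in blobs(m,20):
        if st[4]<900: print(n,'dark',st,ce.round(1),plane(im,ce,8).round(1))
print('cam',ray(T,(0,0))[0],ray(S,(0,0))[0])
E
```

```text
top [499  65  36  31 354] [513.8  81.8] ((514.6544189453125, 82.01559448242188), (21.130176544189453, 35.02180480957031), 64.79888153076172) [ 816.2 -613.    12. ]
top [504  82  39  23 239] [522.   95.1] ((524.8380126953125, 94.12467956542969), (14.450074195861816, 40.865821838378906), 59.534454345703125) [ 787.1 -637.3   12. ]
top [488 106  31  11 147] [505.3 111.5] ((503.6470947265625, 111.5882568359375), (8.731282234191895, 30.074417114257812), 75.96376037597656) [ 743.  -585.8   12. ]
top [328 126  17  18 128] [334.3 134.6] ((334.7307434082031, 134.65383911132812), (16.36365509033203, 11.371355056762695), 33.6900634765625) [ 676.7 -181.    12. ]
top [263 173  43  31 674] [284.8 188.9] ((282.22998046875, 190.46437072753906), (18.902294158935547, 43.08851623535156), 60.64224624633789) [539.9 -58.8  12. ]
top [357 203  41  36 626] [376.1 221.3] ((374.4402770996094, 222.75767517089844), (19.332901000976562, 43.78818893432617), 51.709835052490234) [ 468.8 -278.2   12. ]
top dark [ 0 17 21  1 21] [10. 17.] [946.4 611.5   8. ]
top dark [28 18 26  1 26] [40.5 18. ] [945.9 537.6   8. ]
to
[... 1947 characters left out ...]
98] [284.8 235. ] ((284.92694091796875, 233.9346160888672), (17.014923095703125, 28.32897186279297), 15.255120277404785) [546.8 -65.7  12. ]
side dark [322 115  22   8  48] [331.5 120. ] [ 842.9 -662.5    8. ]
side dark [318 128  25  14 249] [329.  134.8] [ 781.9 -567.     8. ]
side dark [271 186  14  16 174] [277.7 193.6] [ 685.2 -186.4    8. ]
side dark [234 199  12  19 132] [239.3 207.3] [725.5 -64.6   8. ]
side dark [183 286  20  27 276] [193.4 298.7] [562.8 234.7   8. ]
side dark [245 306   8   6  39] [248.7 308.5] [446.2 168.7   8. ]
side dark [192 333  20  13 124] [199.6 339.5] [467.  294.4   8. ]
cam [ 445.8626248   -49.65571125 1038.35645413] [-19.46489804 548.89258969 803.15625955]
```

View pics/c1.png

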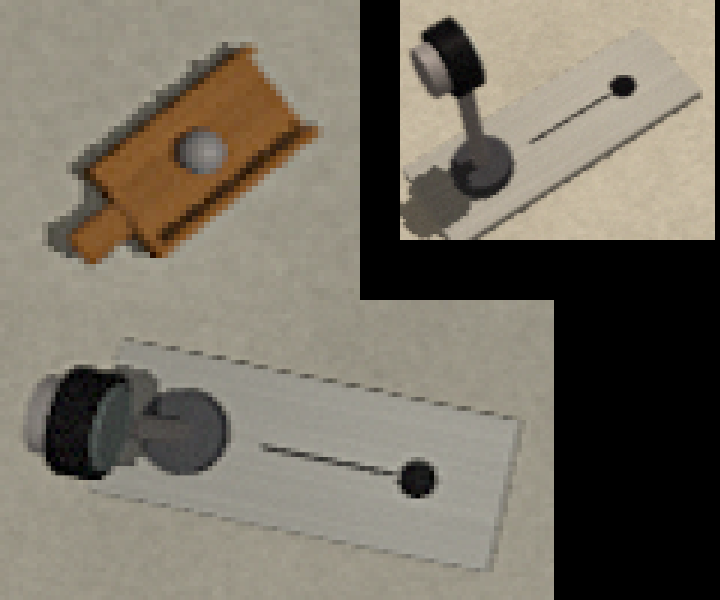

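The crop shows the ball at top-view pixel (378,220), the tray's open end to the upper right and its tab to the lower left. The line on the loupe's plate runs from the spot (185,228.5) to about (151,221.5), towards the lens. Next I compute poses, checking the lens height and spot from both views.

```bash
cat > m.py <<'E'
import pickle;from h import *
d=pickle.load(open('im0.pkl','rb'));T,S=d['top'],d['side']
f=lambda x,y:(345+x/6-.5,195+y/6-.5)
ce=[plane(T,f(*p),24) for p in[(250,48),(318,130),(85,170),(160,255)]]
print('corners',np.round(ce,1))
o=(ce[0]+ce[1])/2;w=(ce[2]+ce[3])/2;a=o-w
print('mid',(o+w)/2,'len',np.hypot(*a[:2]),'wid',np.linalg.norm(ce[0]-ce[1]),'yaw',np.arctan2(a[1],a[0]), [np.arctan2(*(p-q)[1::-1]) for p,q in((ce[0],ce[2]),(ce[1],ce[3]))])
print('ball',plane(T,f(200,151),17))
print('spot',tri([T,S],[(184.8,228.5),(248.7,308.5)]))
g=lambda x,y:(95+x/4.617-.5,190+(y-300)/4.615-.5)
s=plane(T,(184.8,228.5),8);e=plane(T,g(262,447),8)
k=lambda x,y:(175+(x-400)/3-.5,280+y/3-.5)
e2=plane(S,k(530,142),8);s2=plane(S,(248.7,308.5),8)
for q,p in((e,s),(e2,s2)):print('line yaw',np.arctan2(*(q-p)[1::-1]),np.linalg.norm(q-p))
for A,B in(((520,420),(125,338)),((490,570),(92,491))):
    q=plane(T,g(*B),8)-plane(T,g(*A),8);print('edge yaw',np.arctan2(q[1],q[0]))
# lens housing centre (dark barrel)
print('lens',tri([T,S],[g(88,423),k(455,58)]))
E
python3 m.py
```

```text
corners [[ 516.6 -302.4   24. ]
 [ 485.2 -329.2   24. ]
 [ 467.5 -238.7   24. ]
 [ 435.3 -268.2   24. ]]
mid [ 476.13552242 -284.63306027   24.        ] len 79.64805198340252 wid 41.22010602575906 yaw -0.8997356367338362 [np.float64(-0.9148105267053078), np.float64(-0.8843561254345436)]
ball [ 476.16096904 -284.94329209   17.        ]
spot [445.01330679 169.0630091    9.34520645]
line yaw 1.3856053373170942 81.13814362378002
line yaw 1.3754915157019627 80.39975526764042
edge yaw 1.390427711747765
edge yaw 1.3995944516368999
lens [466.43460965 288.02697852 140.59703755]
```

step_arm(
  delta_rot=[
    [0,0,0],
    [0,0,0],
    [0,0,0],
    [0,0,0],
    [0,0,0],
    [0,0,0],
    [0,0,0],
    [0,0,0],
    [0,0,0],
    [0,0,0],
    [0,0,0],
    [0,0,0],
  ],
  travel=[
    [0.5,-0.1,0],
    [1,-0.25,0],
    [1,-0.25,0],
    [1,-0.25,0],
    [1,-0.25,0],
    [1,-0.25,0],
    [1,-0.25,0],
    [1,-0.25,0],
    [1,-0.25,0],
    [1,-0.25,0],
    [0.5,-0.1,0],
    [0,0,0],
  ],
  jaw=[0.8,0.8,0.8,0.8,0.8,0.8,0.8,0.8,0.8,0.8,0.8,0.8],
)

```text
time: 1.6
position: [409.5, -331.4, 210.7]
orientation: [-3.08, -0.618, 0.0]
force: [-0.6, -0.7, 0.1]
opening: 68.5
grip_force: 0.0
```

step_arm(
  delta_rot=[
    [0,0,-0.98],
    [0,0,-0.98],
    [0,0,-0.98],
    [0,0,-0.98],
    [0,0,-0.98],
    [0,0,-0.98],
    [0,0,-0.98],
    [0,0,-0.98],
    [0,0,-0.98],
    [0,0,-0.98],
    [0,0,-0.78],
    [0,0,0],
  ],
  travel=[
    [0,0,0],
    [0,0,0],
    [0,0,0],
    [0,0,0],
    [0,0,0],
    [0,0,0],
    [0,0,0],
    [0,0,0],
    [0,0,0],
    [0,0,0],
    [0,0,0],
    [0,0,0],
  ],
  jaw=[0.8,0.8,0.8,0.8,0.8,0.8,0.8,0.8,0.8,0.8,0.8,0.8],
)

```text
time: 3.1
position: [408.5, -332.4, 210.8]
orientation: [-1.369, -2.827, 0.0]
force: [0.2, 0.5, 0.9]
opening: 67.8
grip_force: 0.0
```

```bash
cat > s.py <<'E'
from station import r,eyes
from h import *
from scipy.spatial.transform import Rotation as Ro
def state():
    o=r.get_obs();M=Ro.from_rotvec(o['orientation']).as_matrix()
    print('t',o['time'],'p',np.round(o['position'],1),'yaw',round(np.arctan2(M[1,0],M[0,0]),3),'z',M[:,2].round(3),'open',round(o['opening'],1),'F',np.round(o['force'],1),'grip',o['grip_force'],'j',np.round(o['joint_pos'],2));return o,M
E
python3 - <<'E'
from s import *
import pickle
state()
d={n:eyes.get_image(n) for n in('top','side')};pickle.dump(d,open('im1.pkl','wb'))
cv2.imwrite('pics/side1.png',cv2.cvtColor(d['side']['pixels'],cv2.COLOR_RGB2BGR))
print(proj(d['side'],(476,-285,17)))
E
```

```text
t 3.1 p [ 408.5 -332.4  210.8] yaw 2.24 z [-0. -0. -1.] open 67.8 F [0.2 0.5 0.9] grip 0.0 j [-0.84  0.27 -0.04  1.26 -0.    0.06]
[353.5371853  204.79131315]
```

View pics/side1.png

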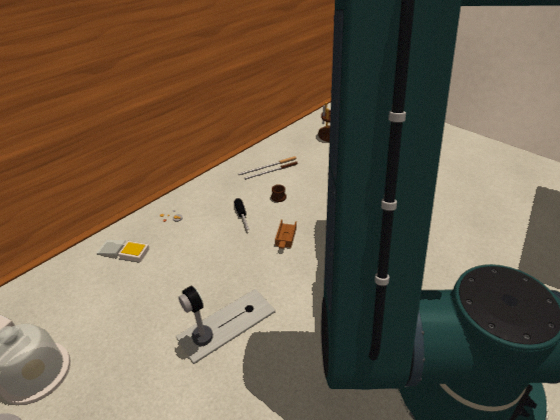

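The ball tray is still hidden behind the upper arm. I swing towards y = 0 to clear the side view and measure its height.

step_arm(
  delta_rot=[
    [0,0,0],
    [0,0,0],
    [0,0,0],
    [0,0,0],
    [0,0,0],
    [0,0,0],
    [0,0,0],
    [0,0,0],
    [0,0,0],
    [0,0,0],
    [0,0,0],
    [0,0,0],
  ],
  travel=[
    [0.8,0.65,0],
    [1,0.8,0],
    [1,0.8,0],
    [1,0.8,0],
    [1,0.8,0],
    [1,0.8,0],
    [1,0.8,0],
    [1,0.8,0],
    [1,0.8,0],
    [1,0.8,0],
    [1,0.8,0],
    [0.5,0.4,0],
  ],
  jaw=[0.75,0.75,0.75,0.75,0.75,0.75,0.75,0.75,0.75,0.75,0.75,0.75],
)

```text
time: 4.7
position: [409.9, 32.0, 210.9]
orientation: [-1.367, -2.829, -0.0]
force: [-0.0, -0.0, -0.1]
opening: 63.9
grip_force: 0.0
```

Run:
```python
from s import *
import pickle
state()
d={n:eyes.get_image(n) for n in('top','side')};pickle.dump(d,open('im2.pkl','wb'))
p=np.zeros((480,800,3),np.uint8);p[:480,:480]=crop(d['side'],323,383,175,235,8);p[:240,490:790]=crop(d['top'],345,405,195,243,5)
cv2.imwrite('pics/c2.png',p)
```

```text
t 4.7 p [409.9  32.  210.9] yaw 2.241 z [ 0.  0. -1.] open 63.9 F [-0.  -0.  -0.1] grip 0.0 j [-0.12  0.07 -0.29  1.21  0.    0.78]
```

View pics/c2.png

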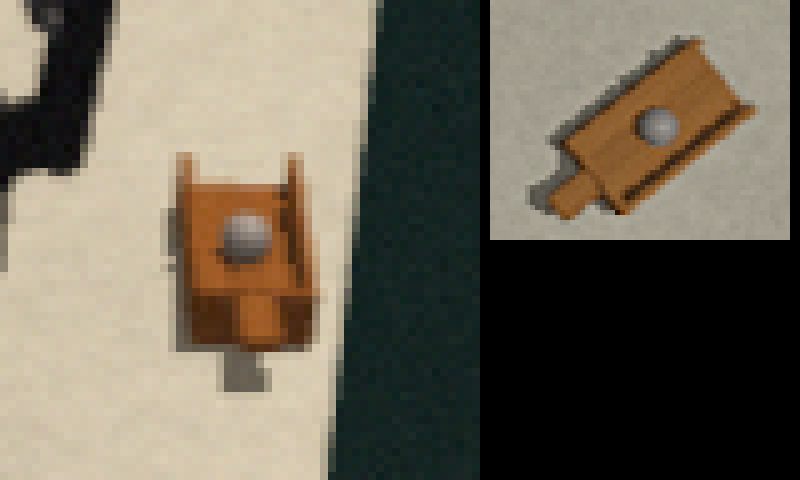

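The side crop now shows the whole tray, with the ball at side pixel (353,204.4), the tab towards the camera and the open end away. In the top view the ball is at about (378,219.7).

Run:
```python
import pickle;from h import *
d=pickle.load(open('im2.pkl','rb'));T,S=d['top'],d['side']
k=lambda x,y:(323+x/8-.5,175+y/8-.5); f=lambda x,y:(345+(x-490)/5-.5,195+y/5-.5)
print('ball',tri([T,S],[f(657,126),k(244,239)]))
for a,b in(((697,40),(184,153)),((752,108),(296,153)),((623,211),(316,294))):print(tri([T,S],[f(*a),k(*b)]))
x=np.array([-.62,.784]);M=np.array([[np.cos(2.241),np.sin(2.241)],[np.sin(2.241),-np.cos(2.241)]])
print(M@(np.array([476,-285])-[409.9,32])/25)
```

```text
ball [ 476.63817994 -284.24794627   18.71092233]
[ 516.56679857 -300.54579673   28.11636758]
[ 485.11831163 -326.42487409   29.15750998]
[ 435.9273139  -267.66404099   25.93531419]
[-11.57956379  -5.8040364 ]
```

Heights agree with a tray flat on the bench (ball centre about 17–19 mm, wall tops about 25). I go above it.

step_arm(
  delta_rot=[
    [0,0,0],
    [0,0,0],
    [0,0,0],
    [0,0,0],
    [0,0,0],
    [0,0,0],
    [0,0,0],
    [0,0,0],
    [0,0,0],
    [0,0,0],
    [0,0,0],
    [0,0,0],
  ],
  travel=[
    [-1,-0.5,0],
    [-1,-0.5,0],
    [-1,-0.5,0],
    [-1,-0.5,0],
    [-1,-0.5,0],
    [-1,-0.5,0],
    [-1,-0.5,0],
    [-1,-0.5,0],
    [-1,-0.5,0],
    [-1,-0.5,0],
    [-1,-0.5,0],
    [-0.58,-0.3,0],
  ],
  jaw=[0.75,0.75,0.75,0.75,0.75,0.75,0.75,0.75,0.75,0.75,0.75,0.75],
)

```text
time: 6.3
position: [476.8, -288.1, 210.6]
orientation: [-1.369, -2.827, 0.0]
force: [-0.8, 0.6, -0.2]
opening: 63.8
grip_force: 0.0
```

step_arm(
  delta_rot=[
    [0,0,0],
    [0,0,0],
    [0,0,0],
    [0,0,0],
    [0,0,0],
    [0,0,0],
    [0,0,0],
    [0,0,0],
  ],
  travel=[
    [0,0,0.6],
    [0,0,1],
    [0,0,1],
    [0,0,1],
    [0,0,1],
    [0,0,0.8],
    [0,0,0.2],
    [0,0,0],
  ],
  jaw=[0.75,0.75,0.75,0.75,0.75,0.75,0.75,0.75],
)

```text
time: 7.3
position: [477.1, -286.9, 71.2]
orientation: [1.367, 2.829, 0.0]
force: [0.6, -0.6, 0.7]
opening: 64.0
grip_force: 0.0
```

Run:
```python
from s import *
import pickle
o,M=state()
print((M.T@(np.array([476.3,-284.8,1.5])-o['position'])/25).round(3))
d={n:eyes.get_image(n) for n in('top','side')}
p=np.zeros((480,800,3),np.uint8);p[:400,:395]=crop(d['side'],314,393,165,245,5);p[:400,400:800]=crop(d['top'],335,415,180,260,5)
cv2.imwrite('pics/c3.png',p)
```

```text
t 7.3 p [ 477.1 -286.9   71.2] yaw 2.241 z [ 0. -0. -1.] open 64.0 F [ 0.6 -0.6  0.7] grip 0.0 j [-0.69  0.4  -0.24  0.93  0.    0.21]
[0.084 0.026 2.786]
```

View pics/c3.png

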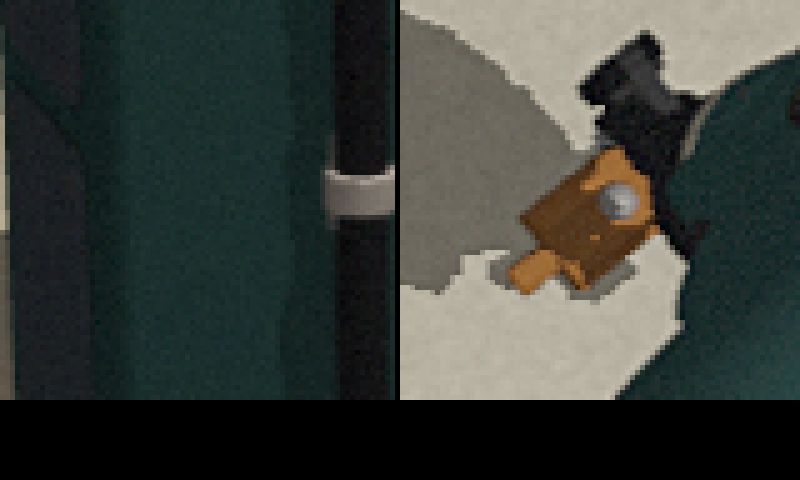

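The side view is blocked by the arm. In the top view the fingers stand over the tray with the ball undisturbed at (379,220). I descend.

step_arm(
  delta_rot=[
    [0,0,0],
    [0,0,0],
    [0,0,0],
    [0,0,0],
    [0,0,0],
    [0,0,0],
    [0,0,0],
    [0,0,0],
  ],
  travel=[
    [0.08,0.03,0.4],
    [0,0,0.6],
    [0,0,0.6],
    [0,0,0.5],
    [0,0,0.3],
    [0,0,0.2],
    [0,0,0.1],
    [0,0,0],
  ],
  jaw=[0.75,0.75,0.75,0.75,0.75,0.75,0.75,0.75],
)

```text
time: 8.4
position: [476.6, -284.9, 3.4]
orientation: [1.367, 2.828, -0.0]
force: [-0.2, 0.3, -0.6]
opening: 63.8
grip_force: 0.0
```

step_arm(
  delta_rot=[
    [0,0,0],
    [0,0,0],
    [0,0,0],
    [0,0,0],
    [0,0,0],
    [0,0,0],
    [0,0,0],
    [0,0,0],
    [0,0,0],
    [0,0,0],
    [0,0,0],
    [0,0,0],
  ],
  travel=[
    [0,0,0],
    [0,0,0],
    [0,0,0],
    [0,0,0],
    [0,0,0],
    [0,0,0],
    [0,0,0],
    [0,0,0],
    [0,0,0],
    [0,0,0],
    [0,0,0],
    [0,0,0],
  ],
  jaw=[0.7,0.66,0.62,0.59,0.56,0.53,0.5,0.47,0.44,0.4,0.35,0.3],
  force=40,
)

```text
time: 9.9
position: [476.6, -284.9, 3.4]
orientation: [1.367, 2.828, 0.0]
force: [0.1, 0.5, 1.6]
opening: 25.4
grip_force: 0.6
```

Run:
```python
from s import *
state()
```

```text
t 9.9 p [ 476.6 -284.9    3.4] yaw 2.241 z [ 0.  0. -1.] open 25.4 F [0.1 0.5 1.6] grip 0.6327746878378093 j [-0.69  0.46 -0.35  0.76  0.    0.21]
```

The opening passed 44 mm, so something is off. I look before moving.

Run:
```python
from s import *
d={n:eyes.get_image(n) for n in('top','side')}
p=np.zeros((600,800,3),np.uint8);p[:560,:560]=crop(d['top'],335,415,180,260,7)
p[:210,565:797]=crop(d['side'],323,381,165,217,4)[:210,:232] if False else cv2.resize(crop(d['side'],300,400,160,250,2),(232,210))
cv2.imwrite('pics/c4.png',p)
```

```text
(no output)
```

View pics/c4.png

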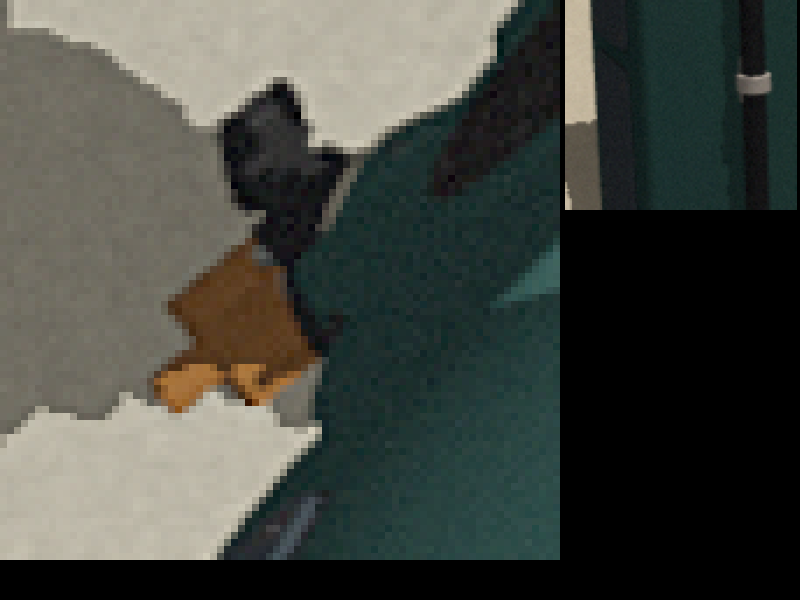

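Run:
```python
from s import *
o,M=state();print(o['opening'],o['torque'],o['joint_torque'])
T=eyes.get_image('top');p=o['position']
f=lambda X:((proj(T,X)-[335,180]+.5)*7).round()
for z in(3,25,50,76,100,150):
    print(z,[f(p+[0,0,z-p[2]]+M[:,1]*b) .tolist() for b in(-43,-28,-12,0,12,28,43)])
print('holes corner',[f(p+[0,0,76-p[2]]+M[:,1]*a+M[:,0]*b).tolist() for a in(-43,43) for b in(-38,38)])
P=T['pixels'];g=cv2.cvtColor(P,cv2.COLOR_RGB2HSV)
# grid of labels: wood W, dark k, green g, other .
for v in range(186,246,1):
    print(v,''.join('W' if 4<h<22 and s>130 else 'k' if b<45 and s<110 else 'g' if 75<h<105 and s>80 else 'o' if b<90 and s<40 else '.' for h,s,b in g[v,350:400]))
```

```text
t 10.0 p [ 476.6 -284.9    3.4] yaw 2.241 z [ 0.  0. -1.] open 25.3 F [0.5 1.1 2.6] grip 0.918423734838143 j [-0.69  0.46 -0.35  0.76  0.    0.21]
25.32551488587428 [ 0.17812217 -0.17079195  0.0160984 ] [-6.58871178e-01 -7.25170398e+01  2.99599636e+01  5.36591804e-02
 -3.67059270e-01  1.72946930e-03]
3 [[371.0, 382.0], [344.0, 347.0], [315.0, 309.0], [294.0, 281.0], [272.0, 253.0], [243.0, 215.0], [216.0, 180.0]]
25 [[388.0, 382.0], [360.0, 346.0], [331.0, 308.0], [309.0, 279.0], [287.0, 250.0], [257.0, 212.0], [230.0, 176.0]]
50 [[408.0, 383.0], [379.0, 346.0], [349.0, 307.0], [327.0, 277.0], [304.0, 248.0], [274.0, 208.0], [246.0, 172.0]]
76 [[430.0, 384.0], [400.0, 346.0], [369.0, 305.0], [346.0, 275.0], [323.0, 245.0], [292.0, 205.0], [263.0, 167.0]]
100 [[451.0, 385.0], [421.0, 346.0], [389.0, 304.0], [365.0, 273.0], [341.0, 242.0], [310.0, 201.0], [280.0, 162.0]]
150 [[499.0, 386.0], [467.0, 345.0], [433.0, 301.0], [408.0, 269.0], [383.0, 236.0], [349.0, 192.0], [318.0, 151.0]]
holes corner [[524.0, 311.0], [335.0, 457.0], [357.0, 95.0], [168.0, 239.0]]
186 ....................
[... 2575 characters left out ...]
WWWWWWWWWWWWWWWWWW...gggggggggggkkgkg.gg
234 .......WWWWWWWWWWWWWWWWWWWW...oggggggggggggggggggg
235 .......WWWWWWW.....WWWWWW......gkg.kkkgkgggg.gggg.
236 .......WWWWWW......WWWWW......gggkgkkgggg.gggggggg
237 .........WWW........WW.......okgggg.g.kkgggggggggg
238 ..........W..................ogkgggggggggggg.ggggg
239 .............................oggggkggggggggggggggg
240 ...............................ggggggggg.kgggggggg
241 ...............................ggggggggggggggg.ggg
242 ...............................g.gggg.gg.gg.gggggg
243 ...............................gggggg.gggggggggggg
244 ..............................ggggkgggggggggg..ggg
245 ............................kggggggggggggggggggggg
```

The tray has not moved, but the finger tips seem to be at or above the wall tops. I check the real tip height against the reported TCP in the earlier free-air images.

Run:
```python
import pickle;from h import *
d=pickle.load(open('im2.pkl','rb'));T,S=d['top'],d['side']
p=np.array([409.9,32,210.9]);y=np.array([.784,.62,0])
out=np.zeros((600,800,3),np.uint8)
for im,u in((S,0),(T,400)):
    c=proj(im,p).round().astype(int);print(c)
    u0,v0=c-[50,75];I=crop(im,u0,u0+100,v0,v0+150,4)
    for q,col in((p,(0,0,255)),(p+[0,0,19],(0,255,0)),(p+y*32,(255,0,255)),(p-y*32,(255,0,255)),(p+[0,0,73],(0,255,255))):
        a=((proj(im,q)-[u0,v0]+.5)*4).astype(int);cv2.circle(I,tuple(map(int,a)),3,col,-1);print(a)
    out[:I.shape[0],u:u+I.shape[1]]=I
cv2.imwrite('pics/c5.png',out)
```

```text
[301 219]
[202 301]
[202 273]
[141 299]
[263 303]
[204 191]
[234 248]
[201 302]
[196 304]
[160 248]
[241 357]
[184 309]
```

View pics/c5.png

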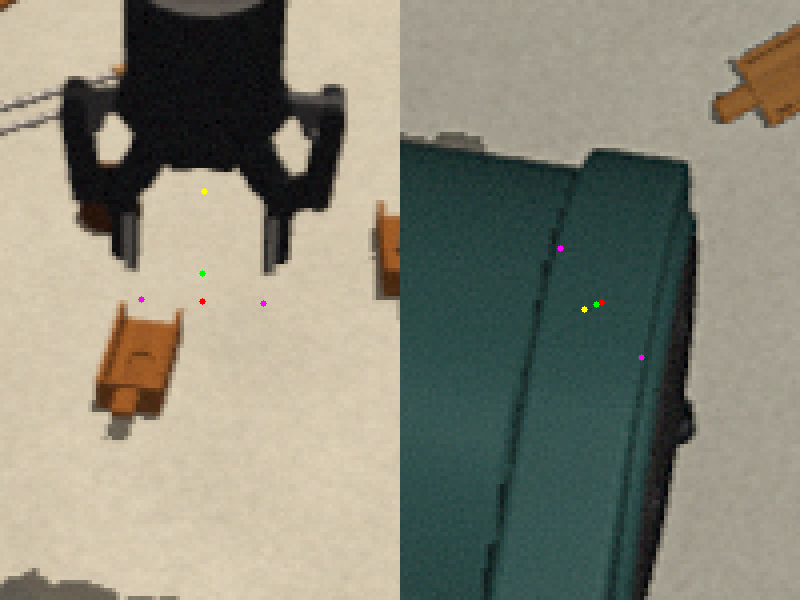

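At 64 mm opening the finger tips stand about 21 mm behind the reported TCP (side pixel rows 270 against 301 in the crop). The first descent therefore left them at wall-top height and they closed over the walls. I open again and go about 15 mm lower.

step_arm(
  delta_rot=[
    [0,0,0],
    [0,0,0],
    [0,0,0],
    [0,0,0],
    [0,0,0],
    [0,0,0],
    [0,0,0],
    [0,0,0],
    [0,0,0],
    [0,0,0],
  ],
  travel=[
    [0,0,0],
    [0,0,0],
    [0,0,0],
    [0,0,0],
    [0,0,0],
    [0,0,0],
    [0,0,0],
    [0,0,0],
    [0,0,0],
    [0,0,0],
  ],
  jaw=[0.34,0.4,0.46,0.52,0.58,0.64,0.7,0.75,0.75,0.75],
)

```text
time: 11.3
position: [476.5, -284.9, 3.3]
orientation: [1.367, 2.829, -0.0]
force: [0.4, -0.9, -0.4]
opening: 64.4
grip_force: 0.0
```

Run:
```python
from s import *
state()
import pickle;d={'top':eyes.get_image('top')};T0=pickle.load(open('im2.pkl','rb'))['top']['pixels']
T=d['top']['pixels']
for P in(T0,T):
    g=cv2.cvtColor(P,cv2.COLOR_RGB2HSV)[205:245,350:374].astype(int)
    m=(g[...,0]>4)&(g[...,0]<22)&(g[...,1]>130)
    for v in(8,15,22,26,29,32):print(205+v,np.flatnonzero(m[v])[[0,-1]]+350 if m[v].any() else None,end=' ')
    print()
g=d['top']['pixels'][210:228:2,366:392:2].mean(2).astype(int);print(g)
```

```text
t 11.3 p [ 476.5 -284.9    3.3] yaw 2.241 z [ 0. -0. -1.] open 64.4 F [ 0.4 -0.9 -0.4] grip 0.0 j [-0.69  0.46 -0.35  0.76 -0.    0.21]
213 [372 373] 220 [363 373] 227 [362 373] 231 [360 373] 234 [357 373] 237 [359 372] 
213 None 220 [363 373] 227 [362 373] 231 [360 373] 234 [357 373] 237 [359 371] 
[[ 97  68  14  22  25  19  18   9  93  30  41  42  42]
 [108 102 119  14  35  24  26  61  51  41  38  39  40]
 [105 118  63  51  14  26  20  32  45  37  42  41  32]
 [101  45  59  59  57  27  30  37  44  42  40  39  37]
 [ 54  62  61  64  62  21  41  40  38  39  33  44  42]
 [ 62  62  63  55  67  12  42  40  39  37  35  36  39]
 [ 61  62  59  56  61  32  39  44  44  36  41  40  41]
 [ 61  58  55  61  57  46  19  40  35  39  38  37  35]
 [ 56  66  58  60  57  66  17  24  26  36  44  35  41]]
```

step_arm(
  delta_rot=[
    [0,0,0],
    [0,0,0],
    [0,0,0],
    [0,0,0],
    [0,0,0],
    [0,0,0],
  ],
  travel=[
    [0,0,0.1],
    [0,0,0.15],
    [0,0,0.15],
    [0,0,0.1],
    [0,0,0.1],
    [0,0,0],
  ],
  jaw=[0.75,0.75,0.75,0.75,0.75,0.75],
)

```text
time: 12.1
position: [476.4, -284.8, -11.9]
orientation: [-1.367, -2.828, -0.0]
force: [0.5, 0.2, 0.0]
opening: 64.2
grip_force: 0.0
```

step_arm(
  delta_rot=[
    [0,0,0],
    [0,0,0],
    [0,0,0],
    [0,0,0],
    [0,0,0],
    [0,0,0],
    [0,0,0],
  ],
  travel=[
    [0,0,0],
    [0,0,0],
    [0,0,0],
    [0,0,0],
    [0,0,0],
    [0,0,0],
    [0,0,0],
  ],
  jaw=[0.7,0.66,0.62,0.58,0.55,0.52,0.49],
  force=40,
)

```text
time: 12.98
position: [476.4, -285.0, -11.5]
orientation: [1.367, 2.829, -0.001]
force: [-2.0, -0.6, 5.5]
opening: 42.6
grip_force: 41.3
```

Gripped at about 43 mm with 41 N. I lift gently.

step_arm(
  delta_rot=[
    [0,0,0],
    [0,0,0],
    [0,0,0],
    [0,0,0],
    [0,0,0],
    [0,0,0],
    [0,0,0],
    [0,0,0],
    [0,0,0],
    [0,0,0],
    [0,0,0],
    [0,0,0],
  ],
  travel=[
    [0,0,0],
    [0,0,0],
    [0,0,-0.05],
    [0,0,-0.1],
    [0,0,-0.15],
    [0,0,-0.2],
    [0,0,-0.2],
    [0,0,-0.2],
    [0,0,-0.15],
    [0,0,-0.1],
    [0,0,-0.05],
    [0,0,0],
  ],
  jaw=[0.46,0.42,0.42,0.42,0.42,0.42,0.42,0.42,0.42,0.42,0.42,0.42],
  force=50,
)

```text
time: 14.48
position: [476.5, -284.9, 18.3]
orientation: [-1.367, -2.829, -0.0]
force: [-0.3, -0.4, -1.1]
opening: 42.6
grip_force: 50.9
```

step_arm(
  delta_rot=[
    [0,0,0],
    [0,0,0],
    [0,0,0],
    [0,0,0],
    [0,0,0],
    [0,0,0],
    [0,0,0],
    [0,0,0],
    [0,0,0],
    [0,0,0],
    [0,0,0],
    [0,0,0],
  ],
  travel=[
    [0,0,-0.1],
    [0,0,-0.2],
    [0,0,-0.3],
    [0,0,-0.4],
    [0,0,-0.5],
    [0,0,-0.5],
    [0,0,-0.5],
    [0,0,-0.5],
    [0,0,-0.4],
    [0,0,-0.3],
    [0,0,-0.15],
    [0,0,-0.05],
  ],
  jaw=[0.42,0.42,0.42,0.42,0.42,0.42,0.42,0.42,0.42,0.42,0.42,0.42],
)

```text
time: 15.98
position: [476.4, -284.9, 115.8]
orientation: [-1.367, -2.829, -0.0]
force: [0.1, 0.1, -1.5]
opening: 42.4
grip_force: 50.9
```

Run:
```python
from s import *
o,M=state();T=eyes.get_image('top')
cv2.imwrite('pics/c6.png',crop(T,340,420,180,250,7))
```

```text
t 15.975 p [ 476.4 -284.9  115.8] yaw 2.241 z [-0.  0. -1.] open 42.4 F [ 0.1  0.1 -1.5] grip 50.89200139045715 j [-0.69  0.36 -0.17  1.04 -0.    0.21]
```

View pics/c6.png

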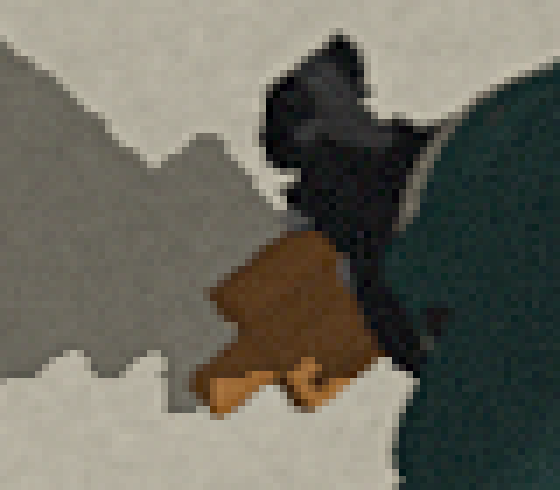

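The tray is held aloft; the ball's pocket is hidden by the gripper, but the wrist weight of about 1.5 N fits tray plus ball. I rotate in place to the loupe's heading.

step_arm(
  delta_rot=[
    [0,0,-0.1],
    [0,0,-0.25],
    [0,0,-0.4],
    [0,0,-0.5],
    [0,0,-0.6],
    [0,0,-0.6],
    [0,0,-0.6],
    [0,0,-0.6],
    [0,0,-0.6],
    [0,0,-0.6],
    [0,0,-0.6],
    [0,0,-0.6],
  ],
  travel=[
    [0,0,0],
    [0,0,0],
    [0,0,0],
    [0,0,0],
    [0,0,0],
    [0,0,0],
    [0,0,0],
    [0,0,0],
    [0,0,0],
    [0,0,0],
    [0,0,0],
    [0,0,0],
  ],
  jaw=[0.42,0.42,0.42,0.42,0.42,0.42,0.42,0.42,0.42,0.42,0.42,0.42],
)

```text
time: 17.52
position: [476.4, -284.8, 115.5]
orientation: [0.251, -3.131, -0.001]
force: [0.7, -0.4, -1.6]
opening: 42.7
grip_force: 50.8
```

step_arm(
  delta_rot=[
    [0,0,-0.65],
    [0,0,-0.65],
    [0,0,-0.65],
    [0,0,-0.65],
    [0,0,-0.65],
    [0,0,-0.65],
    [0,0,-0.65],
    [0,0,-0.65],
    [0,0,-0.65],
    [0,0,-0.55],
    [0,0,-0.4],
    [0,0,-0.25],
  ],
  travel=[
    [0,0,0],
    [0,0,0],
    [0,0,0],
    [0,0,0],
    [0,0,0],
    [0,0,0],
    [0,0,0],
    [0,0,0],
    [0,0,0],
    [0,0,0],
    [0,0,0],
    [0,0,0],
  ],
  jaw=[0.42,0.42,0.42,0.42,0.42,0.42,0.42,0.42,0.42,0.42,0.42,0.42],
)

```text
time: 19.02
position: [476.4, -284.8, 115.5]
orientation: [2.01, -2.414, -0.001]
force: [0.4, 0.5, -2.0]
opening: 42.5
grip_force: 50.8
```

Run:
```python
from s import *
o,M=state()
print((M.T@(np.array([445,169,111.5])-o['position'])/25).round(3))
```

```text
t 19.025 p [ 476.4 -284.8  115.5] yaw -1.753 z [-0.  0. -1.] open 42.5 F [ 0.4  0.5 -2. ] grip 50.817142724990845 j [-0.69  0.36 -0.17  1.04 -0.   -2.07]
[-17.625   4.52    0.165]
```

step_arm(
  delta_rot=[
    [0,0,0],
    [0,0,0],
    [0,0,0],
    [0,0,0],
    [0,0,0],
    [0,0,0],
    [0,0,0],
    [0,0,0],
    [0,0,0],
    [0,0,0],
    [0,0,0],
    [0,0,0],
  ],
  travel=[
    [-0.1,0.03,0],
    [-0.2,0.05,0],
    [-0.3,0.08,0],
    [-0.4,0.1,0],
    [-0.5,0.13,0],
    [-0.6,0.15,0],
    [-0.7,0.18,0],
    [-0.8,0.2,0],
    [-0.8,0.2,0],
    [-0.8,0.2,0],
    [-0.8,0.2,0],
    [-0.8,0.2,0],
  ],
  jaw=[0.42,0.42,0.42,0.42,0.42,0.42,0.42,0.42,0.42,0.42,0.42,0.42],
)

```text
time: 20.52
position: [465.3, -108.5, 115.8]
orientation: [-2.007, 2.417, -0.0]
force: [0.1, -0.7, -1.6]
opening: 42.7
grip_force: 50.8
```

step_arm(
  delta_rot=[
    [0,0,0],
    [0,0,0],
    [0,0,0],
    [0,0,0],
    [0,0,0],
    [0,0,0],
    [0,0,0],
    [0,0,0],
    [0,0,0],
    [0,0,0],
    [0,0,0],
    [0,0,0],
  ],
  travel=[
    [-0.8,0.2,0],
    [-0.8,0.2,0],
    [-0.8,0.2,0],
    [-0.8,0.2,0],
    [-0.8,0.2,0],
    [-0.8,0.2,0],
    [-0.7,0.2,0],
    [-0.6,0.15,0],
    [-0.5,0.12,0],
    [-0.4,0.1,0],
    [-0.25,0.05,0],
    [-0.1,0.03,0],
  ],
  jaw=[0.42,0.42,0.42,0.42,0.42,0.42,0.42,0.42,0.42,0.42,0.42,0.42],
)

```text
time: 22.02
position: [453.7, 79.5, 115.7]
orientation: [2.007, -2.417, 0.0]
force: [-0.2, -0.5, -1.8]
opening: 43.1
grip_force: 50.8
```

Run:
```python
from s import *
o,M=state()
print((M.T@(np.array([445,169,111.5])-o['position'])/25).round(3))
d={n:eyes.get_image(n) for n in('top','side')}
p=np.zeros((600,800,3),np.uint8);u,v=proj(d['side'],(445,120,144)).astype(int);print(u,v)
a=crop(d['side'],u-60,u+60,v-70,v+80,4);p[:a.shape[0],:a.shape[1]]=a[:, :480]
b=crop(d['top'],130,290,170,290,2);p[:b.shape[0],480:480+b.shape[1]]=b
cv2.imwrite('pics/c7.png',p)
```

```text
t 22.025 p [453.7  79.5 115.7] yaw -1.755 z [-0. -0. -1.] open 43.1 F [-0.2 -0.5 -1.8] grip 50.831220746040344 j [-0.    0.21 -0.39  0.97 -0.   -1.39]
[-3.457  1.     0.169]
261 255
```

View pics/c7.png

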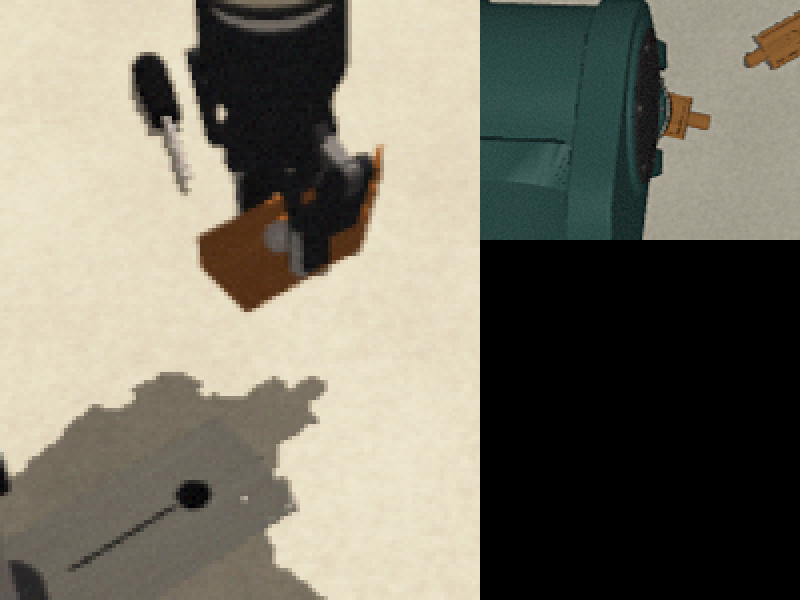

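The side crop shows the tray level, open end towards the lens, with the ball visible beside the near finger at crop (275,237). The spot is clear at (193,494). I check the ball against the expected pocket, then finish the move.

Run:
```python
from s import *
S=eyes.get_image('side');p=np.array([453.7,79.5,144]);x=np.array([np.cos(1.388),np.sin(1.388),0]);y=np.array([-x[1],x[0],0])
f=lambda X:((proj(S,X)-[201,185]+.5)*4).round()
print('pocket',f(p),'open floor corners',f(p+x*40-[0,0,17]+y*22),f(p+x*40-[0,0,17]-y*22),'tops',f(p+x*40+y*22+[0,0,7]),f(p-x*40+y*22+[0,0,7]))
P=S['pixels'];g=cv2.cvtColor(P,cv2.COLOR_RGB2HSV)
for v in range(230,264):print(v,''.join('W' if 2<h<22 and s>130 else 'k' if b<45 else 'o' if s<70 and b<170 else '.' for h,s,b in g[v,246:300]))
```

```text
pocket [284. 237.] open floor corners [249. 314.] [203. 268.] tops [247. 283.] [366. 218.]
230 o.............okkkkkkkkkkkkkkkkkkkkkkkkkkkkokkkWW.....
231 o.............okkkkkkkkkkkkkkkkkkkkkkkkkkkkkkkkWW.....
232 oo............okkkkkkkkkokkkkkkkWWkkkkkkkkkkkkkWW.....
233 .o............okkkkkkkk..WkkkkkWWWkkkkkkkkkkkkWWW.....
234 ..............okkkkkkkWWWWkkkkWWWWkkkkkkkkkkkkWW......
235 ..............okkkkkkWWWWWkkkkWWWkkkkkkkkkkkkkWW......
236 ..............ookkkWWWWWWWkkkkkkkkkkkkkkkkkkkWWW......
237 ..............ookWWWWWWWWWWkkkkkkkkkkkkkkkkkkWW.......
238 ..............o.WWWWWWWWWWWkkkkkkkkkkkkkkkkkkWW.......
239 ..............WWWWWWWWWWWWWWkkkkkkkkkkkkkkkk.WW.......
240 .............WWWWWWWWWW.o..kkkkkkkkkkkkkkkkkWWW.......
241 ...........WWWWWWWWWWWoooookkkkkkkkkkkkkkkkWWW........
242 .........WWWWWWWWWWWW.oooooookkkkkkkkkkkkWWWWW........
243 .......WWWWWWWWWWWWWW.oooooooookkkkkkkkWWWWWWW........
244 .....WWWWWWWWWWWWWWWW.oooooooookkkkkkWWWWWWWWW........
245 .....WWWWWWWWWWWWWWWW.oooooooookkkkkkWWWWWWWW.........
246 .....WWWWWWWWWWWWWWWWWoooooooookkkkkkWWWWWWWW.........
247 ..
[... 296 characters left out ...]
...WWWWWWWWWWWWWWWWWWWWWWoookkk....................
253 .......WWWWWWWWWWWWWWWWWWWWW.oooWW.o..................
254 ........WWWWWWWWWWWWWWWWWWWWWW........................
255 .........WWWWWWWWWWWWWWWWWWWW.........................
256 ..........WWWWWWWWWWWWWWWWW...........................
257 ...........WWWWWWWWWWWWWWW............................
258 ............WWWWWWWWWWWW..............................
259 .............WWWWWWWWW................................
260 ..............WWWWWW..................................
261 ...............WWWW...................................
262 ................W.....................................
263 ......................................................
```

The observed tray corner and ball match the predicted pocket to about a millimetre. I make the final move.

step_arm(
  delta_rot=[
    [0,0,0],
    [0,0,0],
    [0,0,0],
    [0,0,0],
    [0,0,0],
    [0,0,0],
    [0,0,0],
    [0,0,0],
    [0,0,0],
    [0,0,0],
    [0,0,0],
    [0,0,0],
  ],
  travel=[
    [-0.1,0.03,0],
    [-0.2,0.07,0.02],
    [-0.3,0.1,0.03],
    [-0.4,0.1,0.03],
    [-0.5,0.15,0.03],
    [-0.5,0.15,0.03],
    [-0.5,0.15,0.02],
    [-0.4,0.1,0.01],
    [-0.3,0.08,0],
    [-0.15,0.05,0],
    [-0.07,0.02,0],
    [-0.03,0,0],
  ],
  jaw=[0.42,0.42,0.42,0.42,0.42,0.42,0.42,0.42,0.42,0.42,0.42,0.42],
)

```text
time: 23.68
position: [445.0, 168.5, 111.5]
orientation: [2.007, -2.417, 0.0]
force: [0.1, 0.1, -1.6]
opening: 43.2
grip_force: 50.8
```

step_arm(
  delta_rot=[
    [0,0,0],
    [0,0,0],
    [0,0,0],
    [0,0,0],
    [0,0,0],
    [0,0,0],
  ],
  travel=[
    [0,0,0],
    [0,0,0],
    [0,0,0],
    [0,0,0],
    [0,0,0],
    [0,0,0],
  ],
  jaw=[0.42,0.42,0.42,0.42,0.42,0.42],
)

```text
time: 24.42
position: [445.0, 168.6, 111.5]
orientation: [2.007, -2.417, 0.0]
force: [-0.5, 0.2, -1.2]
opening: 42.7
grip_force: 50.8
```

Run:
```python
from s import *
o,M=state();S=eyes.get_image('side')
p=np.array([445,169,140]);x=np.array([np.cos(1.388),np.sin(1.388),0]);y=np.array([-x[1],x[0],0])
f=lambda X:proj(S,X).round(1)
print('pocket',f(p),'near low corner',f(p+x*40-[0,0,17]+y*22),'far low',f(p+x*40-[0,0,17]-y*22),'tops',f(p+x*40+y*22+[0,0,7]))
u0,v0=(f(p)-[32,22]).astype(int);g=cv2.cvtColor(S['pixels'],cv2.COLOR_RGB2HSV)
print(u0)
for v in range(v0,v0+50):print(v,''.join('W' if 2<h<22 and s>130 else 'k' if b<45 else 'o' if s<70 and b<170 else '.' for h,s,b in g[v,u0:u0+60]))
```

```text
t 24.425 p [445.  168.6 111.5] yaw -1.755 z [-0. -0. -1.] open 42.7 F [-0.5  0.2 -1.2] grip 50.8317232131958 j [ 0.19  0.24 -0.37  0.97 -0.   -1.2 ]
pocket [244.9 269.9] near low corner [234.9 291.1] far low [223.6 278. ] tops [233.9 283.4]
212
247 ..................kkkkkkkkkkkkkkkkkkkkkkkkkko...............
248 .................okkkkkkkkkkkkkkkkkkkkkkkokkoo..............
249 .................okkkkkkkkkkkkkkkkkkkkkkkkkkoo..............
250 ..................kkkkkkkkkkkkkkkkkkkkkkkkkkkko.............
251 ..................okkkkkkkkkkkkkkkkkkkkkkoookkoo..ooo.......
252 ..................okkkkkkkkkkkkkkkkkkkkkkkkkkkkoookkoo......
253 ...................okokkkkkkkkkkkkkkkkkkkkoookkkkkkok.WW....
254 ....................oookkkkkkkkkoookkkkkkkkkkkkkkokkkkWWW...
255 ....................ookkkkkkkkkkkokkkkkkkkkkkkkookkkkkWWWW..
256 ....................ookkkkkkkkkkkkkkkkkkkkkkkkkkkkkkkkWWWW..
257 .....................okkkkkkkkkkkkkkkkkkkkkkkkkkkkkkkWWWWWW.
258 .....................okkkkkkkkkkkkkkkkkkkkkkkkkkkkkkkkWWWW..
259 .....................okkkkkkkkkkkkkkkkWWkkkkkkkkkkkkkWWW....
260 ......
[... 1694 characters left out ...]
.........WWWWWWWWWWW..............................
287 ....................WWWWWWWW................................
288 .....................WWWWWW.................................
289 ......................WWW...................................
290 ............................................................
291 ............................................................
292 ............................................................
293 ............................................................
294 ............................................................
295 ............................................................
296 ............................................................
```

```bash
python3 -c "
from station import ticket
print(ticket.close_job())"
```

```text
the job is handed in; nothing more can be done
None
```

I handed the job in with the tray held level and still, open end to the lens, and the ball's pocket within about 2 mm of the point above the spot at lens height; no verdict came back. On the first grasp the fingers closed over the tray walls around the ball without moving the tray, and I saw no sign they touched the ball.

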